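Open the clamp of the plant press

ROBOT

A 6-joint arm with a two-finger parallel gripper is mounted at the origin on the work surface. World frame = base frame: x ahead of the robot, y to its left, z up, the work surface at z = 0. Lengths are in m, angles in rad, forces in N, time in s.
With the tool pointing down it reaches from about 0.35 to 0.775 m from the base axis. Payload 5.5 kg.
Tool frame: the origin (TCP) lies between the finger pads; the fingertips stand 19 mm ahead of it and the grasp point (between the pads) is the TCP (bot.tips_ahead is the distance from the TCP to the fingertips, in m); z points along the fingers, y is the line along which they close (so a half turn about z gives the same grasp; the last joint's range is limited). The gripper opens to 85 mm and grips with 20 to 120 N. Pads are 22 mm wide; open, the fingers measure 114 mm over their backs; the gripper's body (76 mm by 85 mm) begins 54 mm behind the grasp point. The pads swing forward as they close: fully open they stand 13 mm farther back than shut.
Start: joints at [1.113, 0.313, 0.046, 1.304, 0, 1.431], TCP at [0.18, 0.546, 0.25] pointing down, gripper open.
Joint ranges: [-2.76, 2.76], [-0.86, 1.69], [-1.03, 1.26], [-2.2, 2.34], [-1.47, 1.5], [-3.14, 3.14]. Speed limits (rad/s): [2.57, 2.57, 3.14, 3.14, 3.14, 3.14].

INTERFACE

Orientations are given as a unit quaternion [w, x, y, z].
In Python, from cell import readout, read_camera, camera_params, bot, trace gives the robot as it stands.
- The arm moves only by the tool drive_tool, never from a script. Its argument "steps" is a list of rows, each a list of 7 numbers: the shift along the tool's x, y, z in cm, then the turn, a rotation vector about the tool's x, y, z in degrees, then the opening in per cent of the stroke, from 0 (shut) to 100 (fully open). In form: [[tx, ty, tz, wx, wy, wz, fingers], ...]. A call has 1 to 12 rows; each row shifts and turns the commanded pose from where the row before left it, along the tool's axes as they then stand; what a row does not reach is not made up. A row lasts 1/12 s, in which the tool goes at most 41.7 mm and 7.16 degrees, less where a joint would pass 70% of its speed; a pose out of reach is approached as far as the arm can. A call with a gripper value outside its range is refused whole. The fingers move at their own pace and stop on an object; "newtons" is the grip in N (left out, the last holds). Time passes only in rows, so rows that do not move let the fingers close. It gives the time, the measured TCP pose, the force, the opening and the grip force at its end, in the units of the state.
- readout.sense(): the state, without advancing time (a new reading comes with each control period).
- read_camera(name): name is "scene" or "side" or "wrist"; returns (picture, depth): 420x560x3 uint8, blue, green, red; 420x560 float32, m along the optical axis (not along the pixel's ray), 0 where there is no reading.
- camera_params(name): a dict with "fovy" (degrees; the focal length in pixels is half the picture's height over the tangent of half this angle, whatever the lens; pixels are square), "cx", "cy" (the principal point, pixels), "world_from_camera" (4x4, takes a point from camera to world coordinates); the wrist camera has in their place "hand_eye" (4x4, takes a point from camera to tool coordinates, whose origin is the TCP and whose axes are the flange's). Camera axes: x right, y down, z forward; pixel columns grow to the right and rows downward; lengths in m; the calibration is good to about 2 mm. A picture is of the moment at which its call begins: read the wrist's pose just before it. camera_params takes no time and is no camera call.
- bot.hand_in(): hands the job in; it is judged then, once.
Trained networks look in the newest picture that a camera, given by its name, has taken for a name from the list of things; names that differ only in an ending like _2 or _b are one class to them, and where a whole thing is asked for, a point or a joint stands for the part that bears it (a point fixed in the world has none). Each returns a list of dicts, best first, with "confidence" (0 to 1); they miss things now and then, are a little off and sometimes report something else, mostly with a low value. They report only what shows in the picture. A call takes as long as a camera call.
- trace(camera, label): "mask" (420x560 bool, what is visible of it) and "box" ([left, top, width, height] in pixels, round what is visible of it).
The state is a dict: "time_s": time; "joint_pos": joint angles; "qvel": joint speeds; "effort": joint torques, N m; "tool_pos": TCP position; "ee_rot": TCP orientation; "contact_force": force on the tool from outside, world axes, zero at the start; "ft_torque": the same for the moment, N m; "opening": opening from 0.0 (shut) to 1.0 (fully open); "gripper_force": force on a finger pad.
Only numpy, scipy, OpenCV 4.12 (cv2) and the standard library are available. Lean on these libraries where they do the work, as an engineer would, in place of code of your own. Each camera call takes 0.05 s, during which the arm holds its last target. There are 200 camera calls.

TASK

Open up the clamp of the plant press: unscrew the hand nut all the way off its stud (anticlockwise from above), lift it clear and set it down in the steel tray without dropping it. Then swing the clamp arm round, towards the robot, until it is well clear of the stud and nearly at right angles to where it began, and let go. Leave the jars, flasks and bottle standing where they are.

Things in the scene. Friction and masses are not known exactly. Their poses are not given: they have to be found in the camera images.
- press: plant press, fixed to the bench: plywood base 240 x 240 x 18 mm, on it a pressed stack and a top board (230 mm along x, 130 mm along y, top face 64 mm up), all immovable. Origin: centre of the underside; x, y along its sides, z up. A steel stud stands at (0, -85) mm, the clamp arm's pivot post at (0, +85) mm; the arm (top face 82 mm up) lies across the board from post to stud.
- stud_foot (a point): point on the stud's axis, level with the clamp arm's top face, 82 mm above the bench; axes as the press. Here the nut's underside rests at the start. The stud has a coarse greased right-hand thread, 30 mm across, up to 34 mm above this point, rising 20 mm a turn, then a smooth stem: the nut comes off anticlockwise seen from above. It turns lightly (about 1 to 3 N at a wing) and does not run back by itself.
- stud_top (a point): tip of the stud's 17 mm thick smooth stem, 66 mm above stud_foot. The nut comes free of the thread after about one turn from its start (6.1 to 7.0 rad, some 20 mm up); before that the thread holds it down. It then still sits loosely on the thread (turned past 9 rad it drops back 10 mm) until lifted straight up by another 50 mm or more, clear of this tip.
- nut: hand nut, loose, steel, 0.2 to 0.45 kg, 72 mm tall: round hub 50 mm across up to 36 mm, above it a round neck 32 mm across from 36 to 72 mm, blind bore open below. Two wings stick out of the hub along the nut's x. Origin: centre of the open underside; z up along the bore. At the start screwed down, underside on the clamp arm, the wings across the arm (within 0.2 rad of the press's x axis).
- nut_neck (a point): point on the nut's axis in its neck, 55 mm above the nut's origin; axes as the nut. The neck (32 mm across) can be pinched here from above. The wings span 140 mm in all (x), are 16 mm wide (y), and reach from 18 to 36 mm above the nut's origin; one can be pushed round sideways with closed fingers near its end.
- tray: empty open steel tray, fixed (position and yaw vary): 190 mm along its x, 160 mm along its y, rim 28 mm high, walls and floor 4 mm. Origin: centre of the underside on the bench, z up.
- clamp_arm (a joint): swing angle (rad) of the clamp arm about its upright pivot: 0 at the start, across the board with its open fork round the stud; grows as it swings level over the board towards press -x (clockwise seen from above), stop at 1.75. At 1.57 it points along press -x, beside the board. Light friction (0.12 N m); it stays where it is left.
- clamp_push (a point): point on the clamp arm's centre line, half-way up, 105 mm from the pivot axis. The arm is 40 mm wide here, 18 mm thick (64 to 82 mm above the bench), 200 mm long from pivot to fork end. Its axes turn with the arm; at joint 0 they are the press's (arm along -y from the pivot, pushed from its +x side).
- jar_a: small round culture jar, 56 mm across, 70 mm tall, steel lid; it stands on the press's top board, beyond the clamp arm. Loose, not part of the job. Origin: centre of its underside.
- jar_b: round culture jar, 64 mm across, 85 mm tall, standing just beyond the press, right of its neighbour. Loose, not part of the job. Origin: centre of its underside.
- jar_c: round culture jar, 64 mm across, 85 mm tall, standing just beyond the press, left of the other. Loose, not part of the job. Origin: centre of its underside.
- jar_d: round culture jar, 64 mm across, 85 mm tall, near the back of the bench. Loose, not part of the job. Origin: centre of its underside.
- flask_a: conical flask, 80 mm across the foot, 139 mm tall, just beyond the tray. Loose, not part of the job. Origin: centre of its underside.
- flask_b: conical flask, 86 mm across the foot, 155 mm tall, far left. Loose, not part of the job. Origin: centre of its underside.
- bottle: white round plastic bottle, 64 mm across, 170 mm tall, at the right. Loose, not part of the job. Origin: centre of its underside.

How it is judged:
On the way, in this order (a step that is already met when the one before it is completed fails the run):
1. the nut is unscrewed and off the top of the stud (z of nut in the frame of stud_foot above 0.068 m), for 0.1 s.
2. the nut lies at rest in the tray, let go (x of nut in the frame of tray between -0.085 and 0.085 m and y of nut in the frame of tray between -0.07 and 0.07 m and z of nut in the frame of tray below 0.035 m and linear speed of nut below 0.03 m/s and contact force between the fingers and nut below 0.2 N), for 0.2 s.
3. the clamp arm is swung off the board (beyond 1.2 rad) (value of joint clamp_arm above 1.2 rad), for 0.2 s.
At the end, for the whole second after the job is handed in: the nut rests in the tray, let go (its origin within 85 mm along tray x and 70 mm along tray y of the tray's centre and below 35 mm), and the clamp arm stands still beyond 1.2 rad (all of step 2 and value of joint clamp_arm above 1.2 rad and velocity of joint clamp_arm below 0.05 rad/s); the robot touches nothing.
It fails at once if the nut falls (over 0.7 m/s while not held) (linear speed of nut above 0.7 m/s and contact force between the fingers and nut below 0.1 N).
It fails at once if the clamp arm is swung (beyond 0.3 rad) while the nut is not yet in the tray (value of joint clamp_arm above 0.3 rad and not (x of nut in the frame of tray between -0.085 and 0.085 m and y of nut in the frame of tray between -0.07 and 0.07 m and z of nut in the frame of tray below 0.035 m)).
It fails at once if a jar, flask or the bottle is moved more than 30 mm or tipped (distance of any of jar_a, jar_b, jar_c, jar_d, flask_a, flask_b, bottle from where it was at the start of the episode above 0.03 m or angle between any of jar_a, jar_b, jar_c, jar_d, flask_a, flask_b, bottle's own z axis and vertical above 0.3 rad).
It also fails if it takes over 72 s, if anything falls off the work surface, if the arm or the gripper's body presses on something with over 40 N, if the wrist force passes 120 N, or if a joint passes its speed limit or range.

## Working session

There is one attempt and no reset: what is moved stays moved. The work goes in short steps, Python scripts to look and compute and a tool call to move; the robot and the scene stay as the last step left them, time stands still between calls to the robot, and variables do not carry over. Pictures are saved under pics/ and viewed, at most 10 in all, crops included, and the job is handed in when it is done.

Besides the shell and the picture viewer there is one more tool, called as a command line: name --pt "numbers of a row" for each row, then --argument value for the rest. drive_tool: Moves the arm, as the interface text tells. Its arguments: {"type":"object","properties":{"steps":{"type":"array"},"newtons":{"type":"number"}},"required":["steps"]}

```bash
mkdir -p pics; ls
cat > h.py <<'E'
import numpy as np, cv2
from cell import readout, read_camera, camera_params, bot, trace
from scipy.spatial.transform import Rotation as R
def tcpT():
    s=readout.sense(); q=s["ee_rot"]; T=np.eye(4)
    T[:3,:3]=R.from_quat([q[1],q[2],q[3],q[0]]).as_matrix(); T[:3,3]=s["tool_pos"]; return T
def shot(n):
    T=tcpT(); im,d=read_camera(n); p=camera_params(n)
    W=p["world_from_camera"] if "world_from_camera" in p else T@np.array(p["hand_eye"])
    W=np.array(W); h,w=d.shape; f=h/2/np.tan(np.radians(p["fovy"])/2)
    u,v=np.meshgrid(np.arange(w),np.arange(h))
    P=np.stack([(u-p["cx"])/f*d,(v-p["cy"])/f*d,d],-1)@W[:3,:3].T+W[:3,3]
    P[d<=0]=np.nan
    return im,P
E
python3 - <<'E'
from h import *
s=readout.sense(); print({k:np.round(v,3) for k,v in s.items()})
for n in ["scene","side","wrist"]:
    im,P=shot(n); cv2.imwrite(f"pics/{n}0.png",im); np.save(f"{n}0.npy",P)
    if n=="wrist": continue
    for l in ["press","nut","tray","clamp_arm","jar_a","flask_a","bottle"]:
        for r in trace(n,l)[:5]:
            m=r["mask"]; q=P[m]; q=q[~np.isnan(q[:,0])]
            if len(q): print(n,l,round(r["confidence"],2),r["box"],np.round(np.median(q,0),3),np.round(np.percentile(q,2,0),3),np.round(np.percentile(q,98,0),3))
E
```

```text
pics
{'time_s': np.float64(0.0), 'joint_pos': array([1.113, 0.314, 0.045, 1.304, 0.   , 1.431]), 'qvel': array([-0.   , -0.001,  0.001, -0.   , -0.001, -0.001]), 'effort': array([-0.0000e+00, -4.8063e+01,  2.9853e+01,  1.9000e-02, -0.0000e+00,
       -0.0000e+00]), 'tool_pos': array([0.179, 0.546, 0.249]), 'ee_rot': array([-0.   ,  0.158,  0.987, -0.001]), 'contact_force': array([-0.601, -0.324,  1.137]), 'ft_torque': array([-0.037, -0.026, -0.003]), 'gripper_force': np.float64(0.0), 'opening': np.float64(1.0)}
scene press 0.89 [281.3, 177.6, 77.3, 61.5] [0.544 0.152 0.06 ] [0.402 0.044 0.004] [0.64  0.284 0.086]
scene nut 0.81 [287.6, 174.6, 16.2, 29.1] [0.508 0.083 0.118] [0.446 0.066 0.085] [0.563 0.107 0.155]
scene tray 0.82 [179.9, 211.2, 55.9, 50.2] [ 0.5   -0.226  0.005] [ 0.416 -0.298 -0.   ] [ 0.614 -0.138  0.029]
scene clamp_arm 0.78 [286.5, 185.5, 64.8, 14.6] [0.519 0.169 0.081] [0.46  0.062 0.062] [0.553 0.269 0.092]
scene jar_a 0.88 [325.0, 189.5, 20.4, 26.7] [0.619 0.175 0.114] [0.579 0.155 0.067] [0.631 0.204 0.136]
scene jar_a 0.82 [264.7, 267.2, 23.2, 36.3] [ 0.827 -
[... 1181 characters left out ...]
 0.106 0.039] [0.387 0.04  0.006] [0.607 0.251 0.086]
side jar_a 0.98 [329.8, 212.7, 18.0, 29.4] [ 0.796 -0.087  0.062] [ 0.773 -0.1    0.002] [0.835 0.014 0.089]
side jar_a 0.77 [271.2, 192.5, 15.1, 29.8] [0.66  0.075 0.06 ] [0.636 0.064 0.009] [0.691 0.113 0.089]
side jar_a 0.63 [268.6, 175.0, 13.5, 20.2] [0.692 0.197 0.073] [0.669 0.181 0.021] [0.727 0.233 0.09 ]
side flask_a 0.89 [241.2, 140.6, 19.8, 34.1] [0.674 0.41  0.068] [0.643 0.39  0.015] [0.709 0.438 0.157]
side flask_a 0.57 [308.4, 236.6, 28.6, 50.2] [ 0.67  -0.236  0.052] [ 0.644 -0.258  0.006] [ 0.705 -0.208  0.141]
side bottle 0.93 [262.0, 315.6, 27.6, 64.2] [ 0.434 -0.473  0.1  ] [ 0.411 -0.486  0.008] [ 0.466 -0.444  0.172]
```

Run:
```python
from h import *
p=camera_params("wrist"); print(np.round(np.array(p["hand_eye"]),3),p["fovy"],p["cx"],p["cy"])
a=cv2.imread("pics/scene0.png")[150:310,90:450]; cv2.imwrite("pics/a.png",cv2.resize(a,(792,352),interpolation=cv2.INTER_CUBIC))
for n in ["scene","side"]:
    P=np.load(n+"0.npy").reshape(-1,3)
    def box(lo,hi):
        return P[np.all((P>lo)&(P<hi),1)]
    q=box([.42,.04,.125],[.58,.13,.15]); print(n,"neck",len(q),q.min(0),q.max(0),q.mean(0))
    q=box([.42,.04,.150],[.58,.13,.165]); print(n,"necktop",len(q),q.mean(0))
    for nm,lo,hi in [("board",[.35,0,.058],[.68,.35,.07]),("arm",[.44,.1,.078],[.56,.26,.087]),("wings",[.40,.03,.112],[.6,.14,.121]),("base",[.35,0,.014],[.68,.33,.022])]:
        q=box(lo,hi)
        if len(q)>10: r=cv2.minAreaRect(q[:,:2].astype(np.float32)*1000); print(nm,len(q),r)
    q=box([.38,-.34,.022],[.64,-.1,.034]); r=cv2.minAreaRect(q[:,:2].astype(np.float32)*1000); print("tray",len(q),r)
```

```text
[[ 0.001 -0.963 -0.268  0.068]
 [ 1.     0.001 -0.    -0.   ]
 [ 0.    -0.268  0.963 -0.124]
 [ 0.     0.     0.     1.   ]] 59.7916857643312 277.2718424997215 215.1918332778825
scene neck 61 [0.48574291 0.07410075 0.12545271] [0.51192616 0.1017995  0.14991865] [0.50508815 0.08613046 0.13771675]
scene necktop 55 [0.49655857 0.08872671 0.15333856]
board 1016 ((531.743896484375, 161.0891876220703), (296.06500244140625, 208.5283203125), 1.8708267211914062)
arm 265 ((516.5572509765625, 188.1451873779297), (150.69287109375, 49.152076721191406), 77.1512222290039)
wings 136 ((496.0596618652344, 89.74803924560547), (48.77133560180664, 139.40074157714844), 72.8488540649414)
base 807 ((544.5968627929688, 165.76034545898438), (239.99253845214844, 306.9791259765625), 77.33814239501953)
tray 278 ((513.8552856445312, -217.03958129882812), (159.85147094726562, 196.77857971191406), 84.03667449951172)
side neck 69 [0.47638744 0.07126642 0.12527308] [0.50469364 0.09257166 0.14904422] [0.48932279 0.07909063 0.13731601]
side necktop 53 [0.49269333 0.08745726 0.15497702]
board 950 ((538.5211181640625, 146.95533752441406), (189.953857421875, 299.31292724609375), 81.89530181884766)
arm 79 ((508.81036376953125, 179.88418579101562), (169.9608154296875, 39.60247039794922), 72.16816711425781)
wings 180 ((491.84515380859375, 85.01771545410156), (42.80889892578125, 137.40084838867188), 79.49716186523438)
base 820 ((523.2057495117188, 112.60527038574219), (312.2208251953125, 175.3955078125), 4.774013042449951)
tray 497 ((512.1066284179688, -216.77816772460938), (166.19288635253906, 190.68043518066406), 84.10198974609375)
```

View pics/a.png

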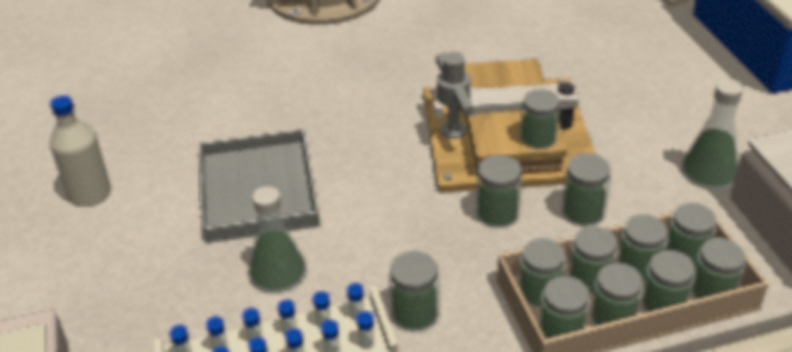

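The picture, seen from beyond the bench, shows the press at (510,120) in the crop with the nut at (455,85). jar_a is beside the arm at (540,118), the tray at (258,185) and flask_a just beyond it at (270,240). I'll now move above the press for a wrist view.

drive_tool --pt "-3.2 -2.2 -0.7 0 0 0 100" --pt "-3.2 -2.2 -0.7 0 0 0 100" --pt "-3.2 -2.2 -0.7 0 0 0 100" --pt "-3.2 -2.2 -0.7 0 0 0 100" --pt "-3.2 -2.2 -0.7 0 0 0 100" --pt "-3.2 -2.2 -0.7 0 0 0 100" --pt "-3.2 -2.2 -0.7 0 0 0 100" --pt "-3.2 -2.2 -0.7 0 0 0 100" --pt "-3.2 -2.2 -0.7 0 0 0 100" --pt "-3.2 -2.2 -0.7 0 0 0 100" --pt "-3.2 -2.2 -0.7 0 0 0 100" --pt "-3.2 -2.2 -0.7 0 0 0 100"

```text
time_s: 1.85
tool_pos: [0.4627, 0.1737, 0.3349]
ee_rot: [0.0, 0.158, 0.987, 0.0]
contact_force: [0.5, 0.3, -0.7]
opening: 0.997
gripper_force: 0.0
```

Run:
```python
from h import *
s=readout.sense(); print({k:np.round(s[k],3) for k in ["time_s","joint_pos","tool_pos","ee_rot"]})
im,P=shot("wrist"); cv2.imwrite("pics/w1.png",im); np.save("w1.npy",P)
for l in ["nut","jar_a","clamp_arm","press"]:
  for r in trace("wrist",l)[:3]:
    m=r["mask"]; q=P[m]; q=q[~np.isnan(q[:,0])]
    print(l,round(r["confidence"],2),r["box"],np.round(np.percentile(q,2,0),3),np.round(np.percentile(q,98,0),3))
Q=P.reshape(-1,3)
def box(lo,hi): return Q[np.all((Q>lo)&(Q<hi),1)]
for nm,lo,hi in [("necktop",[.44,.04,.150],[.56,.13,.162]),("wings",[.40,.03,.112],[.6,.14,.121]),("arm",[.44,.12,.078],[.56,.26,.087]),("jar",[.56,.1,.125],[.7,.28,.145]),("post",[.45,.22,.088],[.6,.32,.2])]:
    q=box(lo,hi)
    if len(q)>10: print(nm,len(q),cv2.minAreaRect(q[:,:2].astype(np.float32)*1000),q.mean(0))
```

```text
{'time_s': np.float64(1.85), 'joint_pos': array([0.196, 0.144, 0.034, 1.46 , 0.   , 0.514]), 'tool_pos': array([0.463, 0.174, 0.335]), 'ee_rot': array([0.   , 0.158, 0.987, 0.   ])}
nut 0.73 [177.1, 174.6, 59.7, 129.7] [0.428 0.075 0.093] [0.557 0.114 0.155]
nut 0.36 [55.1, 415.8, 18.5, 4.2] [ 0.453 -0.201  0.051] [0.694 0.119 0.381]
nut 0.27 [180.6, 194.5, 203.4, 55.2] [0.467 0.096 0.07 ] [0.544 0.268 0.09 ]
jar_a 0.93 [246.6, 310.9, 50.5, 69.4] [0.636 0.071 0.014] [0.692 0.128 0.087]
jar_a 0.87 [341.6, 301.0, 53.5, 81.2] [0.67  0.184 0.004] [0.726 0.242 0.087]
jar_a 0.58 [296.6, 265.0, 57.7, 74.5] [0.573 0.158 0.068] [0.622 0.208 0.136]
clamp_arm 0.76 [181.8, 194.4, 204.8, 54.5] [0.466 0.094 0.066] [0.546 0.269 0.09 ]
press 0.56 [179.7, 98.9, 207.5, 214.8] [0.388 0.077 0.017] [0.624 0.296 0.084]
necktop 950 ((493.4882507324219, 90.32891845703125), (30.916996002197266, 31.392168045043945), 43.24663162231445) [0.49285696 0.09089137 0.15429697]
wings 2319 ((493.0357666015625, 91.22538757324219), (136.67140197753906, 48.63901901245117), 13.23953914642334) [0.487128   0.09364371 0.11806461]
arm 4557 ((514.6168823242188, 188.6790313720703), (156.5007781982422, 49.514892578125), 73.14918518066406) [0.51280447 0.18557472 0.08240163]
jar 1922 ((600.6959838867188, 182.06253051757812), (49.15085983276367, 50.068389892578125), 76.06674194335938) [0.59835372 0.18260111 0.13391921]
post 441 ((530.0175170898438, 255.97015380859375), (24.38055992126465, 25.714189529418945), 76.46037292480469) [0.5293871  0.25613639 0.08949784]
```

View pics/w1.png

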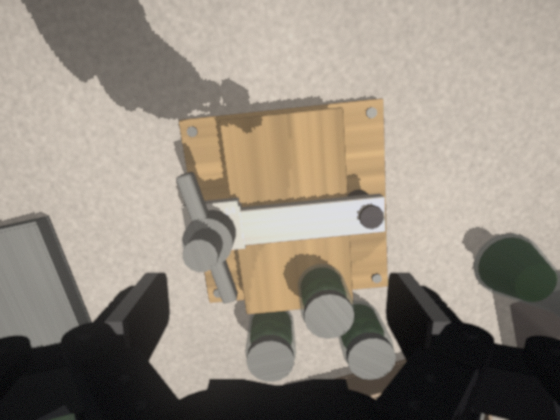

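The wrist view has the robot at the top. The nut's neck is at about (203,245) with the wings running (187,180) to (230,300). The arm goes right to the post at (370,215), and jar_a is at (327,300). The nut axis comes out at (0.494, 0.090), so I'll move over it and wind the last joint up.

drive_tool --pt "-1.4 -1.75 0 0 0 0 80" --pt "-1.4 -1.75 0 0 0 0 80" --pt "-1.4 -1.75 0 0 0 0 80" --pt "-1.4 -1.75 0 0 0 0 80" --pt "0 0 1.7 0 0 7 80" --pt "0 0 1.7 0 0 7 80" --pt "0 0 1.7 0 0 7 80" --pt "0 0 1.7 0 0 7 80" --pt "0 0 1.7 0 0 7 80" --pt "0 0 1.7 0 0 7 80" --pt "0 0 1.7 0 0 7 80" --pt "0 0 1.7 0 0 7 80"

```text
time_s: 3.1
tool_pos: [0.4921, 0.0934, 0.1974]
ee_rot: [-0.0, 0.604, 0.797, 0.0]
contact_force: [-0.3, 0.2, -0.0]
opening: 0.799
gripper_force: 0.0
```

drive_tool --pt "0 0 0 0 0 7 80" --pt "0 0 0 0 0 7 80" --pt "0 0 0 0 0 7 80" --pt "0 0 0 0 0 7 80" --pt "0 0 0 0 0 7 80" --pt "0 0 0 0 0 7 80" --pt "0 0 0 0 0 7 80" --pt "0 0 0 0 0 7 80" --pt "0 0 0 0 0 7 80" --pt "0 0 0 0 0 7 80" --pt "0 0 0 0 0 7 80" --pt "0 0 0 0 0 0 80"

```text
time_s: 4.1
tool_pos: [0.4922, 0.0933, 0.1982]
ee_rot: [-0.0, 0.969, 0.249, -0.0]
contact_force: [0.3, -0.2, 0.2]
opening: 0.802
gripper_force: 0.0
```

Run:
```python
from h import *
s=readout.sense(); print({k:np.round(s[k],4) for k in ["time_s","joint_pos","tool_pos","ee_rot"]})
im,P=shot("wrist"); cv2.imwrite("pics/w2.png",im)
Q=P.reshape(-1,3)
q=Q[np.all((Q>[.44,.04,.150])&(Q<[.56,.14,.16]),1)]; print(len(q),q.mean(0) if len(q) else 0, cv2.minAreaRect(q[:,:2].astype(np.float32)*1000))
```

```text
{'time_s': np.float64(4.1), 'joint_pos': array([ 2.6800e-02,  1.9400e-01, -2.4080e-01,  1.1365e+00,  4.0000e-04,
        2.6657e+00]), 'tool_pos': array([0.4922, 0.0933, 0.1982]), 'ee_rot': array([-2.000e-04,  9.686e-01,  2.487e-01, -2.000e-04])}
3053 [0.49413638 0.09029411 0.15433722] ((493.5018310546875, 89.97265625), (31.568132400512695, 31.0407657623291), 25.547536849975586)
```

View pics/w2.png

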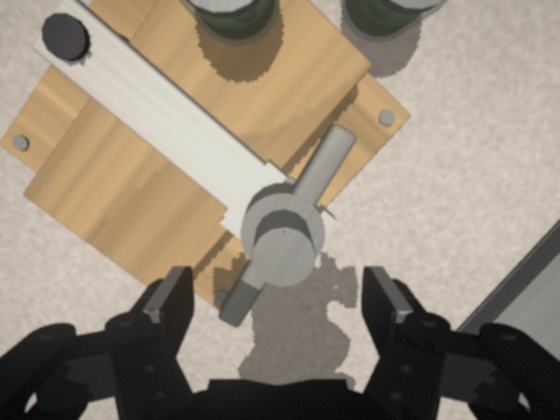

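Here the neck top is at (285,255) and measures (0.494, 0.090). I'll correct 3.7 mm along tool y, go down and grip.

drive_tool --pt "0 0.37 0 0 0 0 80" --pt "0 0 1 0 0 7 80" --pt "0 0 1 0 0 7 80" --pt "0 0 1 0 0 6 80" --pt "0 0 1 0 0 0 80" --pt "0 0 1 0 0 0 80" --pt "0 0 0.7 0 0 0 80" --pt "0 0 0 0 0 0 20" --pt "0 0 0 0 0 0 20" --pt "0 0 0 0 0 0 20" --pt "0 0 0 0 0 0 20" --pt "0 0 0 0 0 0 20" --newtons 60

```text
time_s: 5.15
tool_pos: [0.4953, 0.089, 0.1419]
ee_rot: [-0.001, 0.997, 0.077, 0.001]
contact_force: [-0.9, 4.8, 1.4]
opening: 0.354
gripper_force: 59.6
```

drive_tool --pt "0 0 -0.04 0 0 -7 20" --pt "0 0 -0.04 0 0 -7 20" --pt "0 0 -0.04 0 0 -7 20" --pt "0 0 -0.04 0 0 -7 20" --pt "0 0 -0.04 0 0 -7 20" --pt "0 0 -0.04 0 0 -7 20" --pt "0 0 -0.04 0 0 -7 20" --pt "0 0 -0.04 0 0 -7 20" --pt "0 0 -0.04 0 0 -7 20" --pt "0 0 -0.04 0 0 -7 20" --pt "0 0 -0.04 0 0 -7 20" --pt "0 0 -0.04 0 0 -7 20"

```text
time_s: 6.15
tool_pos: [0.4937, 0.0902, 0.1457]
ee_rot: [-0.002, 0.687, 0.727, 0.001]
contact_force: [-3.2, 8.7, -2.2]
opening: 0.353
gripper_force: 59.6
```

Run:
```python
from h import *
s=readout.sense(); print({k:np.round(s[k],4) for k in ["time_s","joint_pos","tool_pos","contact_force","ft_torque"]})
```

```text
{'time_s': np.float64(6.15), 'joint_pos': array([ 0.0181,  0.233 , -0.3266,  1.0136,  0.0044,  1.5323]), 'tool_pos': array([0.4937, 0.0902, 0.1457]), 'contact_force': array([-3.1909,  8.6794, -2.2282]), 'ft_torque': array([ 1.7661,  0.481 , -0.0267])}
```

drive_tool --pt "0 0 -0.04 0 0 -7 20" --pt "0 0 -0.04 0 0 -7 20" --pt "0 0 -0.04 0 0 -7 20" --pt "0 0 -0.04 0 0 -7 20" --pt "0 0 -0.04 0 0 -7 20" --pt "0 0 -0.04 0 0 -7 20" --pt "0 0 -0.04 0 0 -7 20" --pt "0 0 -0.04 0 0 -7 20" --pt "0 0 -0.04 0 0 -7 20" --pt "0 0 -0.04 0 0 -7 20" --pt "0 0 -0.04 0 0 -7 20" --pt "0 0 -0.04 0 0 -7 20"

```text
time_s: 7.15
tool_pos: [0.4932, 0.0895, 0.1505]
ee_rot: [-0.002, 0.024, 1.0, 0.001]
contact_force: [-3.9, 4.9, -0.3]
opening: 0.361
gripper_force: 60.0
```

drive_tool --pt "0 0 -0.04 0 0 -7 20" --pt "0 0 -0.04 0 0 -7 20" --pt "0 0 -0.04 0 0 -7 20" --pt "0 0 -0.04 0 0 -7 20" --pt "0 0 -0.04 0 0 -7 20" --pt "0 0 -0.04 0 0 -7 20" --pt "0 0 -0.04 0 0 -7 20" --pt "0 0 -0.04 0 0 -7 20" --pt "0 0 -0.04 0 0 -7 20" --pt "0 0 -0.04 0 0 -7 20" --pt "0 0 -0.04 0 0 -7 20" --pt "0 0 -0.04 0 0 -7 20"

```text
time_s: 8.15
tool_pos: [0.4943, 0.088, 0.1555]
ee_rot: [-0.001, -0.651, 0.76, 0.0]
contact_force: [-0.8, -0.4, -1.4]
opening: 0.36
gripper_force: 59.7
```

drive_tool --pt "0 0 -0.04 0 0 -7 20" --pt "0 0 -0.04 0 0 -7 20" --pt "0 0 -0.04 0 0 -7 20" --pt "0 0 -0.04 0 0 -7 20" --pt "0 0 -0.04 0 0 -7 20" --pt "0 0 -0.04 0 0 -7 20" --pt "0 0 -0.04 0 0 -7 20" --pt "0 0 -0.04 0 0 -7 20" --pt "0 0 -0.04 0 0 -7 20" --pt "0 0 -0.04 0 0 -7 20" --pt "0 0 -0.04 0 0 -7 20" --pt "0 0 -0.04 0 0 -7 20"

```text
time_s: 9.15
tool_pos: [0.495, 0.0884, 0.1603]
ee_rot: [-0.0, 0.992, -0.129, -0.0]
contact_force: [0.4, 1.9, -2.5]
opening: 0.353
gripper_force: 59.7
```

Run:
```python
from h import *
s=readout.sense(); print({k:np.round(s[k],4) for k in ["time_s","joint_pos","tool_pos","contact_force","ft_torque"]})
im,P=shot("wrist"); cv2.imwrite("pics/w3.png",im)
```

```text
{'time_s': np.float64(9.15), 'joint_pos': array([ 1.6600e-02,  2.2210e-01, -3.0240e-01,  1.0464e+00,  5.0000e-04,
       -2.8660e+00]), 'tool_pos': array([0.495 , 0.0884, 0.1603]), 'contact_force': array([ 0.4126,  1.943 , -2.5426]), 'ft_torque': array([ 0.5721, -0.0147,  0.0059])}
```

View pics/w3.png

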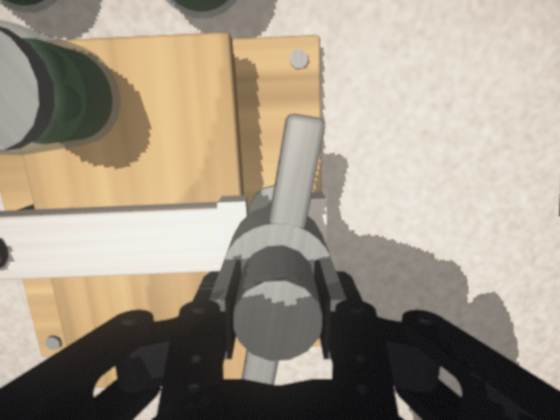

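The nut has turned with the grip: its wing points up at (298,170) and it has risen 19 mm. I'll regrip for a further stroke of about 84°.

drive_tool --pt "0 0 0 0 0 0 70" --pt "0 0 0 0 0 0 70" --pt "0 0 0 0 0 0 70" --pt "0 0 0 0 0 7 70" --pt "0 0 0 0 0 7 70" --pt "0 0 0 0 0 7 70" --pt "0 0 0 0 0 7 70" --pt "0 0 0 0 0 7 70" --pt "0 0 0 0 0 7 70" --pt "0 0 0 0 0 7 70" --pt "0 0 0 0 0 7 70" --pt "0 0 0 0 0 7 70"

```text
time_s: 10.2
tool_pos: [0.4954, 0.088, 0.1608]
ee_rot: [-0.0, 0.773, -0.634, 0.0]
contact_force: [0.2, -0.8, 0.6]
opening: 0.699
gripper_force: 0.0
```

drive_tool --pt "0 0 0 0 0 7 70" --pt "0 0 0 0 0 7 70" --pt "0 0 0 0 0 7 70" --pt "0 0 0 0 0 0 20" --pt "0 0 0 0 0 0 20" --pt "0 0 0 0 0 0 20" --pt "0 0 0 0 0 0 20" --pt "0 0 0 0 0 0 20" --pt "0 0 -0.04 0 0 -7 20" --pt "0 0 -0.04 0 0 -7 20" --pt "0 0 -0.04 0 0 -7 20" --pt "0 0 -0.04 0 0 -7 20"

```text
time_s: 11.2
tool_pos: [0.4959, 0.089, 0.1626]
ee_rot: [-0.001, 0.815, -0.579, 0.0]
contact_force: [0.5, 3.0, 4.0]
opening: 0.359
gripper_force: 59.3
```

drive_tool --pt "0 0 -0.04 0 0 -7 20" --pt "0 0 -0.04 0 0 -7 20" --pt "0 0 -0.04 0 0 -7 20" --pt "0 0 -0.04 0 0 -7 20" --pt "0 0 -0.04 0 0 -7 20" --pt "0 0 -0.04 0 0 -7 20" --pt "0 0 -0.04 0 0 -7 20" --pt "0 0 -0.04 0 0 -6 20"

```text
time_s: 11.87
tool_pos: [0.4952, 0.089, 0.1654]
ee_rot: [-0.001, 0.99, -0.138, 0.0]
contact_force: [-0.9, 2.6, 3.0]
opening: 0.361
gripper_force: 59.1
```

drive_tool --pt "0 0 -0.2 0 0 0 20" --pt "0 0 -0.2 0 0 0 20" --pt "0 0 -0.2 0 0 0 20" --pt "0 0 0 0 0 0 20"

```text
time_s: 12.2
tool_pos: [0.4947, 0.0888, 0.1712]
ee_rot: [-0.001, 0.99, -0.142, -0.001]
contact_force: [0.2, 4.3, -2.9]
opening: 0.36
gripper_force: 59.7
```

The nut is free, with only its weight on the wrist. Lifting straight up.

drive_tool --pt "0 0 -0.7 0 0 0 20" --pt "0 0 -0.7 0 0 0 20" --pt "0 0 -0.7 0 0 0 20" --pt "0 0 -0.7 0 0 0 20" --pt "0 0 -0.7 0 0 0 20" --pt "0 0 -0.7 0 0 0 20" --pt "0 0 -0.7 0 0 0 20" --pt "0 0 -0.7 0 0 0 20" --pt "0 0 -0.7 0 0 0 20" --pt "0 0 -0.7 0 0 0 20" --pt "0 0 -0.7 0 0 0 20" --pt "0 0 0 0 0 0 20" --newtons 80

```text
time_s: 13.2
tool_pos: [0.4959, 0.0882, 0.25]
ee_rot: [-0.0, 0.99, -0.141, 0.001]
contact_force: [0.2, 0.1, -3.2]
opening: 0.356
gripper_force: 79.6
```

Run:
```python
from h import *
s=readout.sense(); T=tcpT(); print(s["time_s"],s["joint_pos"].round(3),s["contact_force"],T.round(4))
im,P=shot("wrist"); cv2.imwrite("pics/w4.png",im)
im2,P2=shot("side"); cv2.imwrite("pics/s4.png",im2[120:320,120:400])
r=trace("side","nut")
for x in r[:2]:
    q=P2[x["mask"]]; q=q[~np.isnan(q[:,0])]; print(x["confidence"],x["box"],np.percentile(q,[2,50,98],axis=0).round(3))
d=np.array([.512,-.217,0])-T[:3,3]; print("to tray, tool axes",(T[:3,:3].T@d).round(4))
a=cv2.resize(im,(400,300)); b=cv2.resize(im2[120:320,120:387],(400,300)); cv2.imwrite("pics/m4.png",np.hstack([a,b]))
```

```text
13.2 [ 0.017  0.173 -0.138  1.258  0.    -2.842] [ 0.20581159  0.0586111  -3.16408841] [[ 9.603e-01 -2.791e-01  2.500e-03  4.959e-01]
 [-2.791e-01 -9.603e-01  1.000e-04  8.820e-02]
 [ 2.400e-03 -8.000e-04 -1.000e+00  2.500e-01]
 [ 0.000e+00  0.000e+00  0.000e+00  1.000e+00]]
0.71 [218.3, 161.7, 22.1, 25.4] [[0.453 0.029 0.003]
 [0.49  0.068 0.223]
 [0.59  0.448 0.255]]
0.69 [267.3, 176.7, 16.8, 22.8] [[0.666 0.122 0.001]
 [0.692 0.199 0.071]
 [0.772 0.342 0.089]]
to tray, tool axes [0.1001 0.2888 0.25  ]
```

View pics/m4.png

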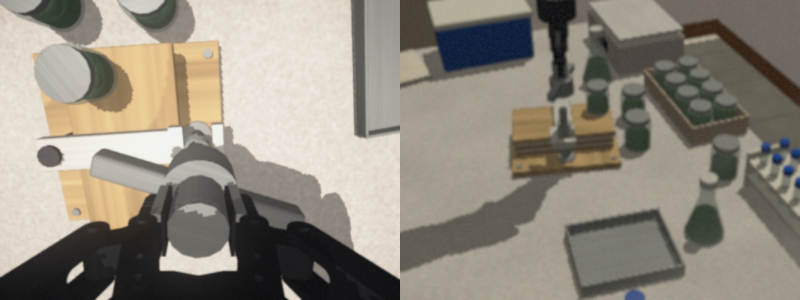

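The nut is clear of the stud, with the tip visible at (197,128) left and the nut hanging below the gripper in the side view; its wings lie at about 60°. I'll carry it over the tray, turn it +66° so the wings follow the tray's long side, and lower it.

drive_tool --pt "0.84 2.41 0 0 0 0 20" --pt "0.84 2.41 0 0 0 0 20" --pt "0.84 2.41 0 0 0 0 20" --pt "0.84 2.41 0 0 0 0 20" --pt "0.84 2.41 0 0 0 0 20" --pt "0.84 2.41 0 0 0 0 20" --pt "0.84 2.41 0 0 0 0 20" --pt "0.84 2.41 0 0 0 0 20" --pt "0.84 2.41 0 0 0 0 20" --pt "0.84 2.41 0 0 0 0 20" --pt "0.84 2.41 0 0 0 0 20" --pt "0.84 2.41 0 0 0 0 20"

```text
time_s: 14.35
tool_pos: [0.5296, -0.1491, 0.2518]
ee_rot: [0.029, 0.981, -0.194, -0.006]
contact_force: [0.4, 1.4, -4.3]
opening: 0.357
gripper_force: 80.1
```

drive_tool --pt "0 0 1.5 0 0 6.6 20" --pt "0 0 1.5 0 0 6.6 20" --pt "0 0 1.5 0 0 6.6 20" --pt "0 0 1.5 0 0 6.6 20" --pt "0 0 1.5 0 0 6.6 20" --pt "0 0 1.5 0 0 6.6 20" --pt "0 0 1.0 0 0 6.6 20" --pt "0 0 1.0 0 0 6.6 20" --pt "0 0 1.0 0 0 6.6 20" --pt "0 0 1.0 0 0 6.6 20" --pt "0 0 0 0 0 0 20"

```text
time_s: 15.27
tool_pos: [0.5252, -0.1551, 0.1201]
ee_rot: [0.028, 0.716, -0.698, 0.009]
contact_force: [-1.2, 0.3, -2.9]
opening: 0.359
gripper_force: 80.0
```

Run:
```python
from h import *
s=readout.sense(); T=tcpT(); print(s["time_s"],s["joint_pos"].round(3),s["contact_force"],T.round(4))
im,P=shot("wrist"); cv2.imwrite("pics/w5.png",im)
Q=P.reshape(-1,3); q=Q[(Q[:,2]>.022)&(Q[:,2]<.034)&(Q[:,1]<-.1)&(Q[:,1]>-.33)]; print(cv2.minAreaRect(q[:,:2].astype(np.float32)*1000))
```

```text
15.2667 [-0.404  0.341 -0.246  0.987 -0.058 -2.   ] [-1.2494985   0.3373969  -2.90185067] [[ 0.0258 -0.9993 -0.0256  0.5252]
 [-0.9984 -0.0244 -0.0519 -0.1551]
 [ 0.0513  0.0269 -0.9983  0.1201]
 [ 0.      0.      0.      1.    ]]
((550.8219604492188, -221.9078369140625), (160.4666290283203, 267.3907775878906), 83.91981506347656)
```

View pics/w5.png

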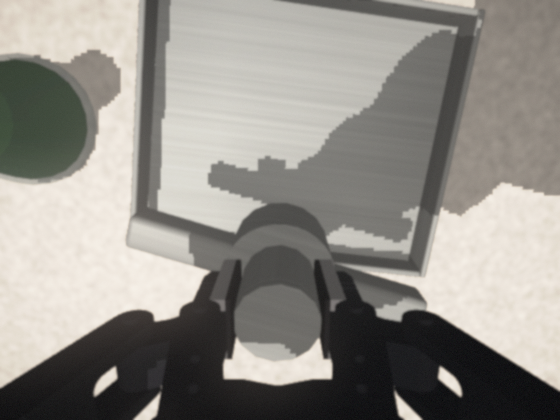

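The row limit cut the carry short: the nut is over the tray's left wall and tilted 3°, with the wings running (160,235) to (410,300). I'll level it and move 6.2 cm along tool x and 1.5 cm along y.

drive_tool --pt "0 0 0 1.54 -2.93 -3 20" --pt "0 0 0 0 0 -3 20" --pt "0.9 0.2 0 0 0 0 20" --pt "0.9 0.2 0 0 0 0 20" --pt "0.9 0.2 0 0 0 0 20" --pt "0.9 0.2 0 0 0 0 20" --pt "0.9 0.2 0 0 0 0 20" --pt "0.9 0.2 0 0 0 0 20" --pt "0.8 0.2 0 0 0 0 20" --pt "0 0 0 0 0 0 20"

```text
time_s: 16.15
tool_pos: [0.5205, -0.2205, 0.1221]
ee_rot: [-0.0, 0.752, -0.659, 0.001]
contact_force: [-0.0, 0.8, -3.2]
opening: 0.357
gripper_force: 80.0
```

Run:
```python
from h import *
s=readout.sense(); T=tcpT(); print(s["time_s"],s["joint_pos"].round(3),s["contact_force"],T.round(4))
```

```text
16.15 [-0.543  0.362 -0.208  0.998 -0.    -2.245] [-1.04924938e-03  7.75862917e-01 -3.23293867e+00] [[ 0.1307 -0.9914  0.0021  0.5205]
 [-0.9914 -0.1307 -0.0015 -0.2205]
 [ 0.0017 -0.0019 -1.      0.1221]
 [ 0.      0.      0.      1.    ]]
```

drive_tool --pt "0 0.4 0.8 0 0 0 20" --pt "0 0.4 0.8 0 0 0 20" --pt "0 0 0.8 0 0 0 20" --pt "0 0 0.8 0 0 0 20" --pt "0 0 0.8 0 0 0 20" --pt "0 0 0.6 0 0 0 20" --pt "0 0 0.4 0 0 0 20" --pt "0 0 0.2 0 0 0 20" --pt "0 0 0.1 0 0 0 20" --pt "0 0 0 0 0 0 20"

```text
time_s: 16.98
tool_pos: [0.5127, -0.2195, 0.069]
ee_rot: [-0.0, 0.753, -0.659, 0.001]
contact_force: [-0.7, -0.4, -3.5]
opening: 0.356
gripper_force: 80.0
```

drive_tool --pt "0 0 0.15 0 0 0 20" --pt "0 0 0.15 0 0 0 20" --pt "0 0 0.1 0 0 0 20" --pt "0 0 0 0 0 0 20"

```text
time_s: 17.32
tool_pos: [0.5132, -0.2202, 0.0664]
ee_rot: [-0.0, 0.752, -0.659, 0.002]
contact_force: [-1.3, 0.2, 5.4]
opening: 0.353
gripper_force: 80.8
```

The nut touches the tray floor. Releasing and going up.

drive_tool --pt "0 0 0 0 0 0 45" --pt "0 0 0 0 0 0 60" --pt "0 0 0 0 0 0 80" --pt "0 0 0 0 0 0 80" --pt "0 0 -1 0 0 0 80" --pt "0 0 -2 0 0 0 80" --pt "0 0 -3 0 0 0 80" --pt "0 0 -3 0 0 0 80" --pt "0 0 -3 0 0 0 60" --pt "0 0 -3 0 0 0 40" --pt "0 0 -3 0 0 0 0" --pt "0 0 0 0 0 0 0"

```text
time_s: 18.32
tool_pos: [0.5147, -0.2209, 0.2526]
ee_rot: [-0.001, 0.753, -0.658, 0.006]
contact_force: [0.9, -0.0, 0.7]
opening: 0.239
gripper_force: 0.0
```

Run:
```python
from h import *
s=readout.sense(); T=tcpT(); print(s["time_s"],s["joint_pos"].round(3),s["contact_force"],T.round(4))
im,P=shot("wrist"); im2,P2=shot("scene")
r=trace("scene","nut")[0]; print(r["confidence"],r["box"])
q=P2[r["mask"]]; q=q[~np.isnan(q[:,0])]; print(np.percentile(q,[2,50,98],axis=0).round(3))
for n,X in (("wrist",P),("scene",P2)):
    q=X.reshape(-1,3); q=q[(q[:,2]>.07)&(q[:,2]<.082)&(abs(q[:,0]-.513)<.05)&(abs(q[:,1]+.22)<.05)]; print(n,"top",len(q),q.mean(0))
a=cv2.resize(im,(400,300)); b=cv2.resize(im2[150:300,150:350],(400,300)); cv2.imwrite("pics/m6.png",np.hstack([a,b]))
W=P2.reshape(-1,3)
for nm,lo,hi in [("arm",[.44,.12,.078],[.56,.24,.087]),("jar",[.56,.1,.125],[.7,.28,.145])]:
    q=W[np.all((W>lo)&(W<hi),1)]; print(nm,len(q),cv2.minAreaRect(q[:,:2].astype(np.float32)*1000))
# line through arm top from the earlier wrist view
W=np.load("w1.npy").reshape(-1,3); q=W[np.all((W>[.44,.12,.079])&(W<[.58,.235,.086]),1)]
stud=np.array([.494,.090]); post=np.array([.5295,.256]); u=(post-stud)/np.linalg.norm(post-stud); n=np.array([u[1],-u[0]])
dq=q[:,:2]-post; print("u",u,"len",np.linalg.norm(post-stud)); 
for a in (50,80,105,130): 
    m=abs(-dq@u-a/1000)<.006; print(a,np.percentile(dq[m]@n,[2,98]).round(4))
q=W[np.all((W>[.55,.13,.128])&(W<[.66,.24,.14]),1)][:,:2].astype(np.float32); c,rad=cv2.minEnclosingCircle(q); c=np.array(c); print("jar_a",c,rad,"along",-(c-post)@u,"side",(c-post)@n)
```

```text
18.3167 [-0.549  0.273 -0.003  1.282  0.    -2.253] [ 0.88293292 -0.02814775  0.65576536] [[ 0.1327 -0.9911  0.0111  0.5147]
 [-0.9911 -0.1328 -0.0063 -0.2209]
 [ 0.0077 -0.0102 -0.9999  0.2526]
 [ 0.      0.      0.      1.    ]]
0.71 [194.4, 215.3, 19.4, 31.6]
[[ 0.502 -0.243  0.015]
 [ 0.526 -0.224  0.042]
 [ 0.578 -0.2    0.079]]
wrist top 1095 [ 0.51129462 -0.22127638  0.07632833]
scene top 68 [ 0.51437482 -0.22058929  0.07489808]
arm 211 ((514.1199951171875, 178.85369873046875), (136.60174560546875, 51.81587600708008), 70.89995574951172)
jar 161 ((602.884521484375, 182.01821899414062), (47.9763298034668, 49.40727233886719), 35.89311599731445)
u [0.20912677 0.97788854] len 0.16975349775483273
50 [-0.0195  0.0588]
80 [-0.0195  0.0644]
105 [-0.0197  0.0185]
130 [-0.0199  0.0182]
jar_a [0.60071701 0.18239163] 0.025398889556527138 along 0.05708740019327582 side 0.08503577670978023
```

View pics/m6.png

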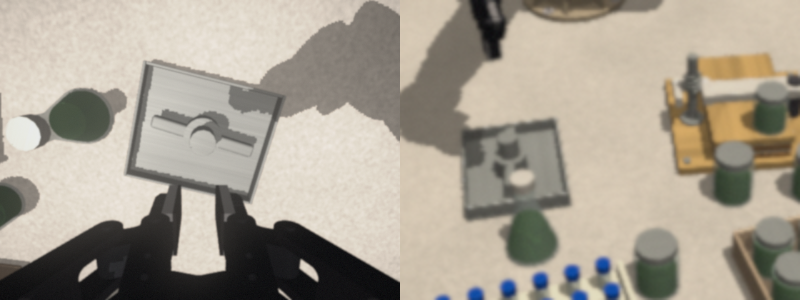

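The nut stands upright in the tray, at (203,135) in the left half of the picture, and nothing else was disturbed. For the swing, jar_a's near edge is 57 mm off the arm's centre line at 57 mm from the pivot. I'll put the shut fingers in 100 mm from the pivot, on the far side of the arm.

drive_tool --pt "-1.8 -0.43 0 0 0 0 0" --pt "-1.8 -0.43 0 0 0 0 0" --pt "-1.8 -0.43 0 0 0 0 0" --pt "-1.8 -0.43 0 0 0 0 0" --pt "-1.8 -0.43 0 0 0 0 0" --pt "-1.8 -0.43 0 0 0 0 0" --pt "-1.8 -0.43 0 0 0 0 0" --pt "-1.8 -0.43 0 0 0 0 0" --pt "-1.8 -0.43 0 0 0 0 0" --pt "-1.8 -0.43 0 0 0 0 0" --pt "-1.8 -0.43 0 0 0 0 0" --pt "-1.8 -0.43 0 0 0 0 0"

```text
time_s: 19.47
tool_pos: [0.5337, 0.0025, 0.2431]
ee_rot: [0.001, 0.753, -0.659, -0.001]
contact_force: [0.3, 0.3, -0.3]
opening: 0.001
gripper_force: 0.0
```

drive_tool --pt "-1.8 -0.43 0 0 0 0 0" --pt "-1.8 -0.43 0 0 0 0 0" --pt "-1.8 -0.43 0 0 0 0 0" --pt "-1.8 -0.43 0 0 0 0 0" --pt "-1.8 -0.43 0 0 0 0 0" --pt "-1.8 -0.43 0 0 0 0 0" --pt "-1.8 -0.43 0 0 0 0 0" --pt "-1.8 -0.43 0 0 0 0 0" --pt "0 0 0 0 0 6.6 0" --pt "0 0 0 0 0 6.6 0" --pt "0 0 0 0 0 6.5 0" --pt "0 0 0 0 0 0 0"

```text
time_s: 20.47
tool_pos: [0.5487, 0.1489, 0.243]
ee_rot: [-0.001, -0.628, 0.778, 0.0]
contact_force: [0.5, -1.0, 0.0]
opening: 0.001
gripper_force: 0.0
```

```bash
cat > g.py <<'E'
from h import *
s=readout.sense(); T=tcpT(); print(s["time_s"],s["opening"],s["joint_pos"].round(3),T.round(4))
d=np.array([.5526,.1488,.093])-T[:3,3]; print((T[:3,:3].T@d).round(4), "yaw err deg", np.degrees(np.arctan2(T[1,0],T[0,0]))+102.1)
zx=np.cross(T[:3,2],[0,0,-1]); print("level",np.degrees(T[:3,:3].T@zx).round(2))
E
python3 g.py
```

```text
20.4667 0.000660621164379085 [ 1.240e-01  3.040e-01  1.600e-02  1.284e+00 -1.000e-03 -1.234e+00] [[-0.2115 -0.9774 -0.0019  0.5487]
 [-0.9774  0.2115 -0.001   0.1489]
 [ 0.0014  0.0017 -1.      0.243 ]
 [ 0.      0.      0.      1.    ]]
[-0.001 -0.004  0.15 ] yaw err deg -0.11275289335002014
level [ 0.1  -0.08  0.  ]
```

Well aligned. Moving 0.4 cm along −y and 15 cm down.

drive_tool --pt "0 -0.4 1.5 0 0 0 0" --pt "0 0 1.5 0 0 0 0" --pt "0 0 1.5 0 0 0 0" --pt "0 0 1.5 0 0 0 0" --pt "0 0 1.5 0 0 0 0" --pt "0 0 1.5 0 0 0 0" --pt "0 0 1.5 0 0 0 0" --pt "0 0 1.5 0 0 0 0" --pt "0 0 1.3 0 0 0 0" --pt "0 0 1.0 0 0 0 0" --pt "0 0 0.7 0 0 0 0" --pt "0 0 0 0 0 0 0"

```text
time_s: 21.47
tool_pos: [0.5525, 0.1476, 0.0929]
ee_rot: [-0.001, -0.629, 0.777, 0.0]
contact_force: [-0.3, 0.1, -0.3]
opening: -0.003
gripper_force: 0.0
```

drive_tool --pt "0.28 0.89 0 0 0 5 0" --pt "0.28 0.89 0 0 0 5 0" --pt "0.28 0.89 0 0 0 5 0" --pt "0.28 0.89 0 0 0 5 0" --pt "0.28 0.89 0 0 0 5 0" --pt "0 0 0 0 0 0 0"

```text
time_s: 21.97
tool_pos: [0.5068, 0.1517, 0.0955]
ee_rot: [0.001, -0.445, 0.895, -0.001]
contact_force: [-0.8, 0.1, 0.7]
opening: -0.002
gripper_force: 0.0
```

```bash
cat > a.py <<'E'
from h import *
s=readout.sense(); T=tcpT(); print(s["time_s"],s["joint_pos"].round(3),s["contact_force"].round(1),T[:3].round(4))
P0=np.array([.5295,.256]); d=T[:2,3]-P0; print("r",np.linalg.norm(d),"TCP angle from arm start (cw deg)",77.9+180-np.degrees(np.arctan2(d[1],d[0]))%360)
for n in ("scene","side"):
    im,P=shot(n); Q=P.reshape(-1,3); q=Q[np.all((Q>[.3,.04,.078])&(Q<[.58,.36,.086]),1)][:,:2]-P0
    r=np.linalg.norm(q,axis=1); q=q[(r>.03)&(r<.21)]; a=(257.9-np.degrees(np.arctan2(q[:,1],q[:,0]))+180)%360-180; h=np.histogram(a,range(-30,120,10)); print(n,h[0],np.median(a))
    cv2.imwrite(f"pics/{n}_now.png",im)
E
python3 a.py
```

```text
21.9667 [ 0.139  0.324 -0.337  0.908 -0.001 -0.783] [-0.8  0.1  0.7] [[-6.037e-01 -7.972e-01  1.500e-03  5.068e-01]
 [-7.972e-01  6.037e-01 -6.000e-04  1.517e-01]
 [-5.000e-04 -1.600e-03 -1.000e+00  9.550e-02]]
r 0.10679328352345159 TCP angle from arm start (cw deg) 0.18257347369558374
scene [ 0  0 21 70 84 71  9  2  0  0  0  0  0  0] 14.393001252334557
side [  0   0   5  36 125 104   7   0   0   0   0   0   0   0] 17.504868034317724
```

The arm is following, at about 17°. I'll lower 3 mm and continue the arc.

drive_tool --pt "0 0 0.3 0 0 0 0" --pt "0.28 0.89 0 0 0 5 0" --pt "0.28 0.89 0 0 0 5 0" --pt "0.28 0.89 0 0 0 5 0" --pt "0.28 0.89 0 0 0 5 0" --pt "0.28 0.89 0 0 0 5 0" --pt "0.28 0.89 0 0 0 5 0" --pt "0 0 0 0 0 0 0"

```text
time_s: 22.73
tool_pos: [0.4589, 0.1795, 0.0938]
ee_rot: [-0.001, -0.198, 0.98, -0.002]
contact_force: [-11.3, -8.3, 23.9]
opening: -0.001
gripper_force: 12.1
```

```bash
python3 a.py
```

```text
22.7333 [ 0.212  0.265 -0.425  0.882 -0.005 -0.186] [-11.3  -8.3  23.9] [[-9.217e-01 -3.878e-01 -4.000e-04  4.589e-01]
 [-3.878e-01  9.217e-01 -4.800e-03  1.795e-01]
 [ 2.300e-03 -4.200e-03 -1.000e+00  9.380e-02]]
r 0.10406130315860465 TCP angle from arm start (cw deg) 30.60483305505724
scene [ 0  0  8  0  3 28 53 65 45 12  3  1  1  0] 42.548567631512924
side [  0   0   5   6   5  19  40  94 101   0   0   0   0   0] 46.10611654566776
```

Run:
```python
from h import *
im,P=shot("wrist"); b=cv2.imread("pics/side_now.png")[150:270,180:340]
cv2.imwrite("pics/m7.png",np.hstack([cv2.resize(im,(400,300)),cv2.resize(b,(400,300),interpolation=cv2.INTER_CUBIC)]))
s=readout.sense(); print(s["contact_force"],s["ft_torque"],s["gripper_force"])
```

```text
[-12.40066633  -9.70629602  25.67343457] [-1.71571641  2.55515107  0.10747504] 12.610228322446346
```

View pics/m7.png

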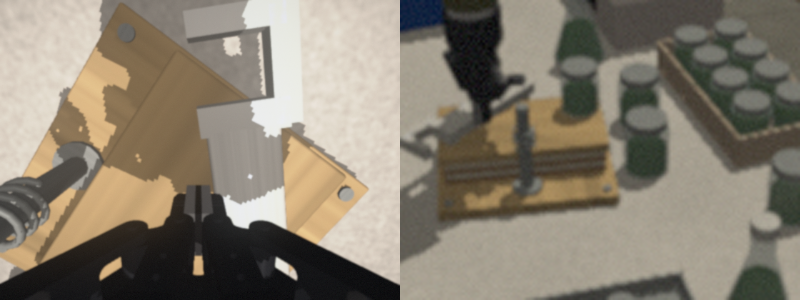

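The right fingertip at (205,205) seems to sit over the arm's edge, and the wrist feels 25 N upwards. I'll lift, look again and re-enter properly.

drive_tool --pt "0 0 -0.5 0 0 0 0" --pt "0 0 -1 0 0 0 0" --pt "0 -1 -2 0 0 0 0" --pt "0 -1.5 -2 0 0 0 0" --pt "0 0 -2 0 0 0 0" --pt "0 0 -2 0 0 0 0" --pt "0 0 0 0 0 0 0"

```text
time_s: 23.47
tool_pos: [0.4737, 0.1583, 0.1912]
ee_rot: [0.005, -0.199, 0.98, -0.0]
contact_force: [0.5, 0.1, -0.0]
opening: -0.004
gripper_force: 0.0
```

```bash
cat > e.py <<'E'
from h import *
s=readout.sense(); T=tcpT(); print(s["time_s"],s["contact_force"].round(1),T[:3].round(4))
im,P=shot("wrist"); P0=np.array([.5295,.256]); cv2.imwrite("pics/w8.png",im)
Q=P.reshape(-1,3); q=Q[np.all((Q>[.3,.04,.077])&(Q<[.6,.36,.088]),1)][:,:2]-P0
r=np.linalg.norm(q,axis=1); q=q[(r>.06)&(r<.21)]; print(len(q),"z")
best=None
for a in np.arange(0,105,0.5):
    th=np.radians(257.9-a); d=np.array([np.cos(th),np.sin(th)]); nn=np.array([-d[1],d[0]]); x=q@d; m=(x>.06)&(x<.14)&(abs(q@nn)<.019)
    if best is None or m.sum()>best[0]: best=(m.sum(),a,d,nn)
_,a,d,nn=best; x=q@d; y=q@nn
print("arm angle",a)
for b in (.07,.09,.11,.13,.16):
    m=abs(x-b)<.006; print(b,m.sum(),np.percentile(y[m],[1,99]).round(4) if m.sum()>5 else "")
t=T[:2,3]-P0; print("TCP along",t@d,"side",t@nn, "tool y deg from push dir",np.degrees(np.arctan2(T[:2,1]@d,-(T[:2,1]@nn))))
E
python3 e.py
```

```text
23.4667 [ 0.5  0.1 -0. ] [[-0.9207 -0.3901  0.009   0.4737]
 [-0.3901  0.9208  0.001   0.1583]
 [-0.0087 -0.0026 -1.      0.1912]]
13172 z
arm angle 46.0
0.07 973 [-0.0202  0.0189]
0.09 1032 [-0.0204  0.0186]
0.11 1116 [-0.0208  0.0184]
0.13 1282 [-0.021   0.1193]
0.16 519 [-0.033  -0.0189]
TCP along 0.09902842815797552 side 0.05343365671075592 tool y deg from push dir -8.939346485256806
```

View pics/w8.png

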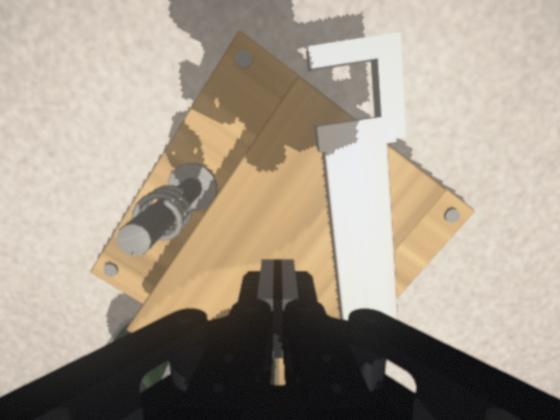

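The arm shows clearly at 46°, running (315,130) to (370,310), and nothing is jammed. The fingers flare just above the tips, so I'll re-enter a little higher (TCP z 0.096) and finish the arc.

drive_tool --pt "0 0 1.5 0 0 -4.5 0" --pt "0 0 1.5 0 0 -4.5 0" --pt "0 0 1.5 0 0 0 0" --pt "0 0 1.5 0 0 0 0" --pt "0 0 1.5 0 0 0 0" --pt "0 0 1.2 0 0 0 0" --pt "0 0 0.8 0 0 0 0" --pt "0 0 0 0 0 0 0" --pt "0 0.6 0 0 0 0 0" --pt "0 0.6 0 0 0 0 0" --pt "0 0.6 0 0 0 0 0" --pt "0 0.5 0 0 0 0 0"

```text
time_s: 24.52
tool_pos: [0.4587, 0.1781, 0.0925]
ee_rot: [0.001, -0.275, 0.961, -0.001]
contact_force: [0.1, -1.8, 0.4]
opening: -0.0
gripper_force: 1.0
```

drive_tool --pt "0.2 0.88 0 0 0 5 0" --pt "0.2 0.88 0 0 0 5 0" --pt "0.2 0.88 0 0 0 5 0" --pt "0.2 0.88 0 0 0 5 0"

```text
time_s: 24.85
tool_pos: [0.4366, 0.2062, 0.0925]
ee_rot: [0.001, -0.102, 0.995, -0.001]
contact_force: [-0.3, -3.9, 2.0]
opening: -0.002
gripper_force: 1.6
```

drive_tool --pt "0.2 0.88 0 0 0 5 0" --pt "0.2 0.88 0 0 0 5 0" --pt "0.2 0.88 0 0 0 5 0" --pt "0.12 0.53 0 0 0 3 0" --pt "0.08 0.35 0 0 0 2 0" --pt "0 0 0 0 0 0 0" --pt "0 -0.8 0 0 0 0 0" --pt "0 -0.8 0 0 0 0 0" --pt "0 0 -2 0 0 0 0" --pt "0 0 -3 0 0 0 0" --pt "0 0 -3 0 0 0 0" --pt "0 0 -3 0 0 0 0"

```text
time_s: 25.85
tool_pos: [0.4235, 0.2235, 0.2028]
ee_rot: [0.001, 0.071, 0.997, -0.0]
contact_force: [1.1, 0.6, -0.3]
opening: 0.0
gripper_force: 0.0
```

```bash
python3 e.py
python3 - <<'E'
from h import *
im,P2=shot("scene"); cv2.imwrite("pics/m9.png",cv2.resize(im[150:310,90:450],(792,352),interpolation=cv2.INTER_CUBIC))
E
```

```text
25.85 [ 1.1  0.6 -0.3] [[-9.900e-01  1.410e-01  1.100e-03  4.235e-01]
 [ 1.410e-01  9.900e-01 -9.000e-04  2.235e-01]
 [-1.200e-03 -8.000e-04 -1.000e+00  2.028e-01]]
11634 z
arm angle 87.0
0.07 866 [-0.0203  0.0188]
0.09 926 [-0.0206  0.0186]
0.11 992 [-0.0207  0.0184]
0.13 1056 [-0.0209  0.0181]
0.16 448 [-0.0331 -0.0189]
TCP along 0.09953160316714475 side 0.0489039641817445 tool y deg from push dir 0.9954434936113816
```

View pics/m9.png

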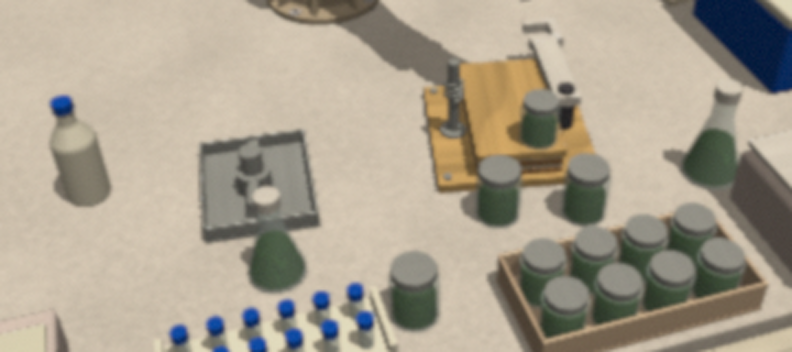

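The arm is at 87° (1.52 rad), pointing up-left from the post at (567,95). The nut stands in the tray at (250,165), all the jars are where they were, and the robot is clear.

```bash
python3 -c "
from h import *
print(bot.hand_in())"
```

```text
the job is handed in; nothing more can be done
None
```

The job is handed in, with no verdict returned: the nut stands upright in the tray, the clamp arm is at about 1.52 rad, and the jars, flasks and bottle appear unmoved in the last picture.

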